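# Find the loaded spool cartridge by weight and present it at the chute

## Robot

A 6-joint arm with a two-finger parallel gripper is mounted at the origin on the work surface. World frame = base frame: x ahead of the robot, y to its left, z up, the work surface at z = 0. Lengths are in m, angles in degrees, forces in N, time in s.
With the tool pointing down it reaches from about 0.25 to 0.725 m from the base axis. Payload 9.7 kg.
Tool frame: the origin (TCP) lies at the very end of the fingers, on their centre line; the grasp point (between the pads) lies 19 mm behind it; z points along the fingers, y is the line along which they close (so a half turn about z gives the same grasp; the last joint's range is limited). The gripper opens to 85 mm and grips with 20 to 120 N. Pads are 22 mm wide; open, the fingers measure 114 mm over their backs; the gripper's body (76 mm by 85 mm) begins 54 mm behind the grasp point. The pads swing forward as they close: fully open they stand 13 mm farther back than shut.
Start: joints at [-68.354, 4.979, 10.078, 95.1, 0, 90], TCP at [0.203, -0.511, 0.231] pointing down, gripper open.
Joint ranges: [-179.16, 179.16], [-48.56, 103.87], [-65.8, 70.77], [-126.05, 130.52], [-82.76, 87.17], [-180, 180]. Speed limits (degrees/s): [127.2, 127.2, 147.25, 180, 180, 180].

## Interface

Orientations are given as [roll, pitch, yaw] about the fixed x, y, z axes, in that order (R = Rz(yaw) Ry(pitch) Rx(roll)).
In Python, from workcell import telemetry, optics, workorder gives the robot as it stands.
- The arm moves only by the shell command python3 -m handwheel 'ROWS' [FORCE]. ROWS is JSON, a list of rows, each an object of numbers: "tx", "ty", "tz": the shift along the tool's x, y, z in m; "ax", "ay", "az": the turn, a rotation vector about the tool's x, y, z in degrees; "jaw": the gripper command: -1 is shut, 1 is fully open, values between are in proportion. A call has exactly 10 rows; each row shifts and turns the commanded pose from where the row before left it, along the tool's axes as they then stand; what a row does not reach is not made up. A row lasts 1/8 s, in which the tool goes at most 62.5 mm and 10.7 degrees, less where a joint would pass 70% of its speed; a pose out of reach is approached as far as the arm can. A call is refused whole if a number of a shift passes 0.0625 or a number of a turn 10.7, either way. A call with a gripper value outside its range is refused whole. The fingers move at their own pace and stop on an object; FORCE is the grip in N (left out, the last holds). Time passes only in rows, so rows that do not move let the fingers close, or fill a call up. It gives the time, the measured TCP pose, the force, the opening and the grip force at its end, in the units of the state.
- telemetry.get_obs(): the state, without advancing time (a new reading comes with each control period).
- optics.camera(name): name is "scene" or "side" or "wrist"; returns a dict with "color" (400x640x3 uint8, red, green, blue), "K" (3x3 intrinsics, pixels), "extrinsics" (4x4, takes a point from camera to world coordinates); the wrist camera has in their place "mount" (4x4, takes a point from camera to tool coordinates, whose origin is the TCP and whose axes are the flange's). Camera axes: x right, y down, z forward; pixel columns grow to the right and rows downward; lengths in m; the calibration is good to about 2 mm. A picture is of the moment at which its call begins: read the wrist's pose just before it. There is no depth.
- workorder.job_done(): hands the job in; it is judged then, once.
The state is a dict: "time": time; "q": joint angles; "qd": joint speeds; "joint_efforts": joint torques, N m; "ee_pos": TCP position; "tcp_rot": TCP orientation; "wrist_force": force on the tool from outside, world axes, zero at the start; "torque": the same for the moment, N m; "opening": finger opening in m; "grasp_force": force on a finger pad.
Only numpy, scipy, OpenCV 4.12 (cv2) and the standard library are available. Lean on these libraries where they do the work, as an engineer would, in place of code of your own. Each camera call takes 0.05 s, during which the arm holds its last target. There are 200 camera calls.

## Task

Two capped cartridges that look alike stand in saucers: one holds a steel spool, the other only a light plastic dummy. Lift the left one (as the robot sees it) well clear of its saucer, weigh it in the gripper for a second and stand it back in its saucer, then lift and weigh the right one the same way. Finish while holding the heavier one upright and still a few centimetres above the middle of the brass funnel, ready to feed but not let go and never touching the chute, with the lighter one standing free in its own saucer and everything else left where it was.

Things in the scene. Friction and masses are not known exactly. Their poses are not given: they have to be found in the camera images.
- cart_left_mid (a point): centre (half-way up) of the capped aluminium cartridge that starts in the left saucer: a plain upright cylinder 40 mm across and 70 mm tall with flat closed ends; z is its long axis. Its underside is 35 mm below this point. The two cartridges look exactly alike; a loose core inside can shift by 1 to 4 mm. The one with the steel spool weighs about 0.36 to 0.48 kg, the one with the dummy about 0.14 to 0.21 kg; which is which changes from start to start and only lifting tells
- cart_right_mid (a point): centre (half-way up) of the capped aluminium cartridge that starts in the right saucer: a plain upright cylinder 40 mm across and 70 mm tall with flat closed ends; z is its long axis. Its underside is 35 mm below this point. The two cartridges look exactly alike; a loose core inside can shift by 1 to 4 mm. The one with the steel spool weighs about 0.36 to 0.48 kg, the one with the dummy about 0.14 to 0.21 kg; which is which changes from start to start and only lifting tells
- saucer_left: left saucer, on the robot's left (larger y): fixed round steel dish, 72 mm across, flat floor 56 mm across and 5 mm above the bench, low rim 11 mm above the bench; origin at the centre of its underside, on the bench
- saucer_right: right saucer, on the robot's right (smaller y): fixed round steel dish, 72 mm across, flat floor 56 mm across and 5 mm above the bench, low rim 11 mm above the bench; origin at the centre of its underside, on the bench
- funnel_mouth (a point): centre of the brass funnel's round mouth, level with its rim, 190 mm above the bench; mouth 120 mm across, z up. The funnel narrows to a tube that slopes away along this frame's +x down to the catch cup
- chute: the fixed brass chute with its funnel, two thin posts and 110 x 130 mm foot plate; origin on the bench straight below the funnel's mouth; about 120 mm wide at the mouth, z up
- catch_cup: loose small steel cup, 80 mm across, 52 mm tall, under the chute's outlet; origin at the centre of its underside; leave alone
- valve_spool: loose chrome valve spool, 24 mm thick, 100 mm long, lying along its x axis on a small fixed vee block; origin at the middle of its lower side; leave alone
- lap_bar: loose cast-iron lap bar, 170 (x) x 32 x 22 mm, lying on the bench; origin at the centre of its underside; leave alone
- mallet_head: loose grey rubber mallet head, 60 mm across, 85 mm tall, standing on its face; origin at the centre of its underside; leave alone
- bushing: loose bronze bushing, a short tube 40 mm across, 26 mm bore, 30 mm tall, standing upright; origin at the centre of its underside; leave alone
- compound_tin: loose closed tin, 64 mm across, 45 mm tall; origin at the centre of its underside; leave alone
- wrench: loose steel wrench, 140 mm long, lying flat along its x axis; origin near its middle, at its underside; leave alone
There are look-alikes about, which are no part of the job. Leave any orange or purple look-alike of the part that bears cart_right_mid alone.

How it is judged:
By the outcome, as a careful person would: the job done as asked, in the order asked, and still so for the second after the job is handed in, while the arm keeps its last pose, push and grip.
It also fails if it takes over 72 s, if anything falls off the work surface, if the arm or the gripper's body presses on something with over 40 N, if the wrist force passes 120 N, or if a joint passes its speed limit or range.

## Working session

There is one attempt and no reset: what is moved stays moved. The work goes in short steps, Python scripts to look and compute and a shell command to move; the robot and the scene stay as the last step left them, time stands still between calls to the robot, and variables do not carry over. Pictures are saved under pics/ and viewed, at most 10 in all, crops included, and the job is handed in when it is done.

```bash
mkdir -p pics; ls
python3 - <<'E'
from workcell import telemetry, optics
import cv2,numpy as np
o=telemetry.get_obs();print(o)
for n in("scene","side"):
    c=optics.camera(n);cv2.imwrite(f"pics/{n}0.png",c["color"][:,:,::-1]);print(n,c["K"].tolist(),np.round(c["extrinsics"],4).tolist())
    np.savez(f"{n}0.npz",**c)
E
```

```text
pics
{'time': 0.0, 'q': array([-6.83528507e+01,  5.01124363e+00,  1.00331642e+01,  9.51008841e+01,
        7.11488703e-04,  8.99990107e+01]), 'qd': array([ 0.03718235, -0.01326706,  0.03566635,  0.00479175,  0.05476811,
       -0.01545951]), 'joint_efforts': array([-1.01330825e-03, -5.20394075e+01,  4.64805436e+01,  1.63160800e-02,
       -5.47829848e-05, -1.64475853e-05]), 'ee_pos': array([ 0.20280143, -0.51097939,  0.23057016]), 'tcp_rot': array([-1.79921037e+02, -7.12851490e-04,  2.16481377e+01]), 'wrist_force': array([ 1.15902059,  0.08557968, -0.74097072]), 'torque': array([-0.02298301,  0.00672106, -0.02315696]), 'grasp_force': 0.0, 'opening': 0.0850335318700933}
scene [[384.2473670494314, 0.0, 324.37096557850765], [0.0, 384.2473670494314, 199.52993803518157], [0.0, 0.0, 1.0]] [[0.6324, 0.4741, -0.6126, 1.201], [0.7745, -0.3716, 0.5119, -0.5063], [0.015, -0.7982, -0.6022, 0.7773], [0.0, 0.0, 0.0, 1.0]]
side [[517.3753454306354, 0.0, 312.64098853588905], [0.0, 517.3753454306354, 202.82152061077898], [0.0, 0.0, 1.0]] [[-0.9184, -0.279, 0.2806, 0.2353], [-0.3957, 0.6576, -0.6411, 0.7833], [-0.0057, -0.6998, -0.7143, 0.9982], [0.0, 0.0, 0.0, 1.0]]
```

View pics/scene0.png

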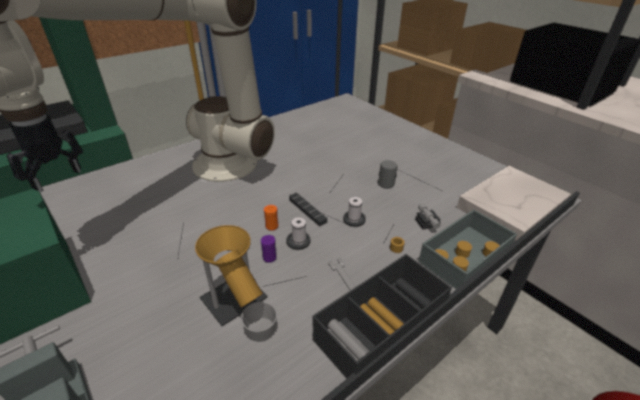

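View pics/side0.png

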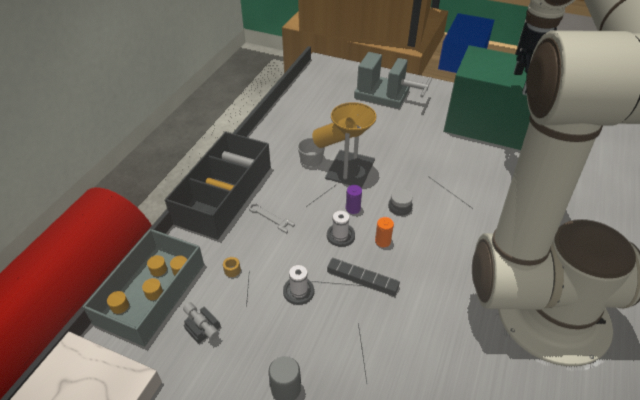

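The scene view shows the left cartridge near (355,210) and the right one near (298,232). The orange look-alike is at (271,217), the purple at (268,248) and the funnel mouth at (223,243). In the side view, left is at (299,281), right at (341,226) and the funnel mouth at (353,121).

```bash
cat > h.py <<'E'
import numpy as np,cv2
def ray(c,u,v):
    T=c["extrinsics"];d=T[:3,:3]@np.linalg.solve(c["K"],[u,v,1.]);return T[:3,3],d/np.linalg.norm(d)
def plane(c,u,v,z):
    p,d=ray(c,u,v);return p+d*(z-p[2])/d[2]
def tri(a,ua,b,ub):
    p,d=ray(a,*ua);q,e=ray(b,*ub);s=np.linalg.lstsq(np.c_[d,-e],q-p,rcond=None)[0]
    x,y=p+s[0]*d,q+s[1]*e;return (x+y)/2,np.linalg.norm(x-y)
def blob(m,roi):
    x0,y0,x1,y1=roi;k=np.zeros(m.shape,np.uint8);k[y0:y1,x0:x1]=m[y0:y1,x0:x1]
    n,l,s,c=cv2.connectedComponentsWithStats(k);i=1+np.argmax(s[1:,4]);return c[i],s[i],l==i
E
python3 - <<'E'
from h import *
S=np.load("scene0.npz");D=np.load("side0.npz")
hs,hd=[cv2.cvtColor(c["color"],cv2.COLOR_RGB2HSV) for c in(S,D)]
W=lambda h,v:((h[...,2]>v)&(h[...,1]<40)).astype(np.uint8)
for n,rs,rd in(("L",(340,190,372,215),(285,260,315,282)),("R",(284,210,314,235),(328,205,355,227))):
    vs=hs[rs[1]:rs[3],rs[0]:rs[2],2].max();vd=hd[rd[1]:rd[3],rd[0]:rd[2],2].max()
    a=blob(W(hs,.8*vs),rs);b=blob(W(hd,.8*vd),rd)
    print(n,vs,vd,a[0],a[1],b[0],b[1],tri(S,a[0],D,b[0]),plane(S,*a[0],.075),plane(D,*b[0],.075))
C=lambda h,lo,hi:((h[...,0]>=lo)&(h[...,0]<=hi)&(h[...,1]>110)&(h[...,2]>40)).astype(np.uint8)
for n,lo,hi,rs,rd in(("or",2,14,(255,195,285,235),(370,210,400,250)),("pu",125,165,(255,230,285,270),(340,180,368,216)),("fun",10,28,(190,220,255,262),(325,100,380,140))):
    a=blob(C(hs,lo,hi),rs);b=blob(C(hd,lo,hi),rd);print(n,a[0],a[1],b[0],b[1],tri(S,a[0],D,b[0]))
im=np.hstack([cv2.resize(S["color"][190:310,180:380],None,fx=2,fy=2,interpolation=2),cv2.resize(D["color"][90:310,270:450],(400,489),interpolation=2)[:240]])
a=cv2.resize(S["color"][185:300,185:385],(800,460)[:2],interpolation=2);cv2.imwrite("pics/zs.png",a[:,:,::-1])
a=cv2.resize(D["color"][95:305,265:425],(457,600),interpolation=2);cv2.imwrite("pics/zd.png",a[:,:,::-1])
E
```

```text
L 192 229 [355.3375 200.2625] [349 196  14   9  80] [297.48863636 271.61931818] [289 265  18  15 176] (array([0.54557759, 0.16309738, 0.07377374]), np.float64(0.001498710478815526)) [0.54740596 0.16228078 0.075     ] [0.54461912 0.16339113 0.075     ]
R 192 226 [298.29787234 221.37234043] [291 217  15  10  94] [340.5        215.92424242] [333 210  16  13 132] (array([ 0.51861524, -0.03123229,  0.07379258]), np.float64(0.0011945481484990372)) [ 0.52040264 -0.03181151  0.075     ] [ 0.51786181 -0.03068916  0.075     ]
or [270.7037037 216.8013468] [264 205  14  25 297] [383.94117647 231.37330317] [375 217  19  30 442] (array([ 0.41286448, -0.05813632,  0.03557317]), np.float64(0.0013041155744374134))
pu [268.22483221 248.02684564] [262 236  13  26 298] [353.93589744 191.16025641] [347 185  15  15 156] (array([ 0.52879717, -0.14513623,  0.04890045]), np.float64(0.010965849013187718))
fun [223.01717305 243.63738441] [ 196  226   54   36 1514] [349.08270677 120.52932331] [ 325  103   51   37 1330] (array([ 0.58609218, -0.27602312,  0.17803927]), np.float64(0.013413196276197465))
```

View pics/zs.png

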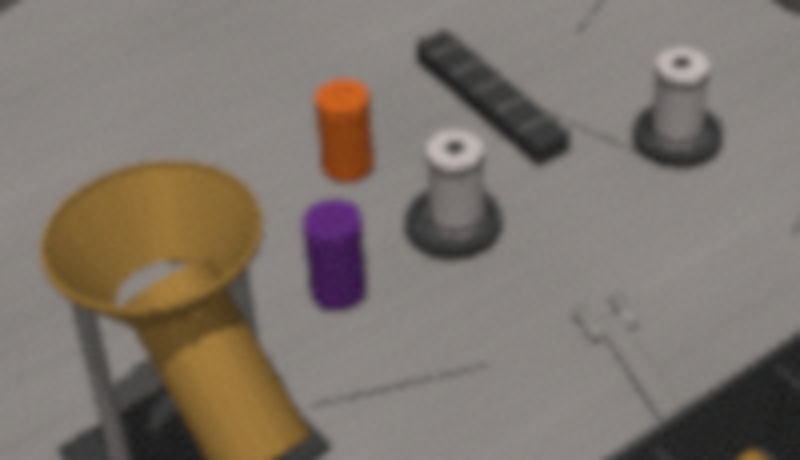

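View pics/zd.png

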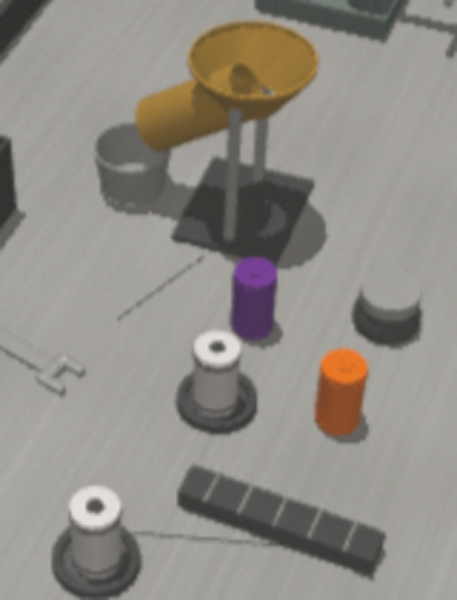

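Run:
```python
from h import *
S=np.load("scene0.npz");D=np.load("side0.npz")
z=lambda c,p:(c[0]+p[0]/c[2],c[1]+p[1]/c[2]);zs=(185,185,4);zd=(265,95,2.857)
for n,a,b,h in(("funnel",(152,240),(253,64),.19),("purple",(333,218),(254,270),.07),("orange",(342,95),(343,363),.07),("sauL",(677,133),(95.5,556),.009),("sauR",(453,220),(217,399),.009)):
    print(n,plane(S,*z(zs,a),h),plane(D,*z(zd,b),h),tri(S,z(zs,a),D,z(zd,b))[0])
# tin/bar in side
for n,b,h in(("tin",(390,300),.045),("barL",(188,480),.022),("barR",(372,560),.022)):print(n,plane(D,*z(zd,b),h))
# moves to L in tool axes
y=np.deg2rad(21.65);d=np.array([.5457,.163])-[.2028,-.511]
print("tx,ty",d@[np.cos(y),np.sin(y)],d@[np.sin(y),-np.cos(y)])
```

```text
funnel [ 0.59468033 -0.28534572  0.19      ] [ 0.57803178 -0.26995859  0.19      ] [ 0.58287383 -0.28194754  0.17979402]
purple [ 0.52640966 -0.13577821  0.07      ] [ 0.5211875  -0.13529291  0.07      ] [ 0.52279489 -0.13549033  0.06813184]
orange [ 0.41835932 -0.05888327  0.07      ] [ 0.41283363 -0.05832117  0.07      ] [ 0.41428987 -0.05830914  0.06815173]
sauL [0.55227475 0.15884123 0.009     ] [0.54350541 0.16486392 0.009     ] [0.54634918 0.1626536  0.00368865]
sauR [ 0.52396418 -0.03669064  0.009     ] [ 0.51369255 -0.02908048  0.009     ] [ 0.5165771  -0.03327245  0.00233974]
tin [ 0.40202309 -0.17141255  0.045     ]
barL [0.5001804  0.07383132 0.022     ]
barR [0.33654261 0.09063988 0.022     ]
tx,ty 0.5673728053906079 -0.49994450662367657
```

```bash
python3 -m handwheel '[{"tz":-0.05,"jaw":1},{"tx":0.0378,"ty":-0.0333,"jaw":1},{"tx":0.0378,"ty":-0.0333,"jaw":1},{"tx":0.0378,"ty":-0.0333,"jaw":1},{"tx":0.0378,"ty":-0.0333,"jaw":1},{"tx":0.0378,"ty":-0.0333,"jaw":1},{"tx":0.0378,"ty":-0.0333,"jaw":1},{"tx":0.0378,"ty":-0.0333,"jaw":1},{"tx":0.0378,"ty":-0.0333,"jaw":1},{"tx":0.0378,"ty":-0.0333,"jaw":1}]' 40
python3 -m handwheel '[{"tx":0.0378,"ty":-0.0333,"jaw":1},{"tx":0.0378,"ty":-0.0333,"jaw":1},{"tx":0.0378,"ty":-0.0333,"jaw":1},{"tx":0.0378,"ty":-0.0333,"jaw":1},{"tx":0.0378,"ty":-0.0333,"jaw":1},{"tx":0.0378,"ty":-0.0333,"jaw":1},{"tz":0.03,"jaw":1},{"tz":0.03,"jaw":1},{"tz":0.02,"jaw":1},{"jaw":1}]'
```

```text
$[0]: bad value
$[0]: bad value
```

Run:
```python
from workcell import telemetry, optics
from h import *
o=telemetry.get_obs();c=optics.camera("wrist");np.savez("w1.npz",**c,ee=o["ee_pos"],rot=o["tcp_rot"]);print(o["ee_pos"],o["tcp_rot"],c["mount"].round(3).tolist(),c["K"][0,0])
cv2.imwrite("pics/w1.png",c["color"][:,:,::-1])
```

```text
[ 0.20278261 -0.51103185  0.23064719] [-1.79930372e+02  7.67853958e-04  2.16425860e+01] [[-0.001, -0.951, -0.309, 0.08], [1.0, -0.001, -0.001, 0.001], [0.0, -0.309, 0.951, -0.142], [0.0, 0.0, 0.0, 1.0]] 347.998356111881
```

View pics/w1.png

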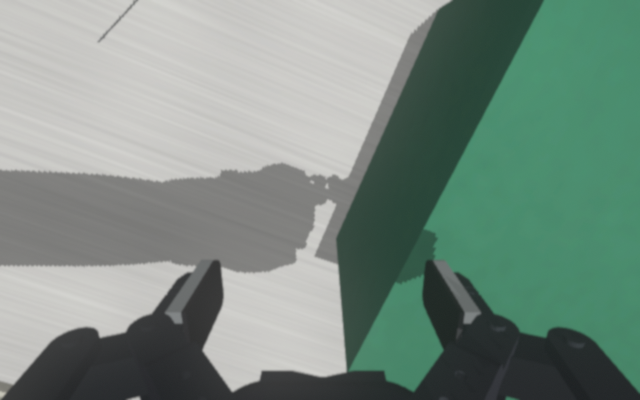

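The wrist view shows that the calls were refused, so the arm is still at its start, beside the green block at (440,200). It is partly over the block, so lifting first is right. I'll check the row format.

```bash
python3 -m handwheel; python3 -m handwheel '[{"tx":0,"ty":0,"tz":-0.05,"ax":0,"ay":0,"az":0,"jaw":1},{"tx":0.0378,"ty":-0.0333,"tz":0,"ax":0,"ay":0,"az":0,"jaw":1},{"tx":0.0378,"ty":-0.0333,"tz":0,"ax":0,"ay":0,"az":0,"jaw":1},{"tx":0.0378,"ty":-0.0333,"tz":0,"ax":0,"ay":0,"az":0,"jaw":1},{"tx":0.0378,"ty":-0.0333,"tz":0,"ax":0,"ay":0,"az":0,"jaw":1},{"tx":0.0378,"ty":-0.0333,"tz":0,"ax":0,"ay":0,"az":0,"jaw":1},{"tx":0.0378,"ty":-0.0333,"tz":0,"ax":0,"ay":0,"az":0,"jaw":1},{"tx":0.0378,"ty":-0.0333,"tz":0,"ax":0,"ay":0,"az":0,"jaw":1},{"tx":0.0378,"ty":-0.0333,"tz":0,"ax":0,"ay":0,"az":0,"jaw":1},{"tx":0.0378,"ty":-0.0333,"tz":0,"ax":0,"ay":0,"az":0,"jaw":1}]' 40
```

```text
time: 1.4
ee_pos: [0.409, -0.1055, 0.2812]
tcp_rot: [180.0, -0.0, 21.6]
wrist_force: [1.3, -0.7, -0.3]
opening: 0.0852
grasp_force: 0.0invalid input
```

```bash
python3 -m handwheel '[{"tx":0.0378,"ty":-0.0333,"tz":0,"ax":0,"ay":0,"az":0,"jaw":1},{"tx":0.0378,"ty":-0.0333,"tz":0,"ax":0,"ay":0,"az":0,"jaw":1},{"tx":0.0378,"ty":-0.0333,"tz":0,"ax":0,"ay":0,"az":0,"jaw":1},{"tx":0.0378,"ty":-0.0333,"tz":0,"ax":0,"ay":0,"az":0,"jaw":1},{"tx":0.0378,"ty":-0.0333,"tz":0,"ax":0,"ay":0,"az":0,"jaw":1},{"tx":0.0378,"ty":-0.0333,"tz":0,"ax":0,"ay":0,"az":0,"jaw":1},{"tx":0,"ty":0,"tz":0.04,"ax":0,"ay":0,"az":0,"jaw":1},{"tx":0,"ty":0,"tz":0.04,"ax":0,"ay":0,"az":0,"jaw":1},{"tx":0,"ty":0,"tz":0.03,"ax":0,"ay":0,"az":0,"jaw":1},{"tx":0,"ty":0,"tz":0,"ax":0,"ay":0,"az":0,"jaw":1}]'
cat >> h.py <<'E'
def wrist(name):
    from workcell import telemetry, optics
    from scipy.spatial.transform import Rotation as R
    o=telemetry.get_obs();c=dict(optics.camera("wrist"));T=np.eye(4);T[:3,:3]=R.from_euler("xyz",o["tcp_rot"],degrees=True).as_matrix();T[:3,3]=o["ee_pos"]
    c["extrinsics"]=T@c["mount"];np.savez(name+".npz",**c);cv2.imwrite(f"pics/{name}.png",c["color"][:,:,::-1]);print(o["ee_pos"].round(4),o["tcp_rot"].round(2));return c
E
python3 -c "
from h import *
wrist('w2')"
```

```text
time: 2.65
ee_pos: [0.5444, 0.1619, 0.1689]
tcp_rot: [-180.0, 0.3, 21.6]
wrist_force: [-0.9, -0.0, 0.1]
opening: 0.0851
grasp_force: 0.0
[0.5444 0.1619 0.1689] [-179.98    0.26   21.65]
```

View pics/w2.png

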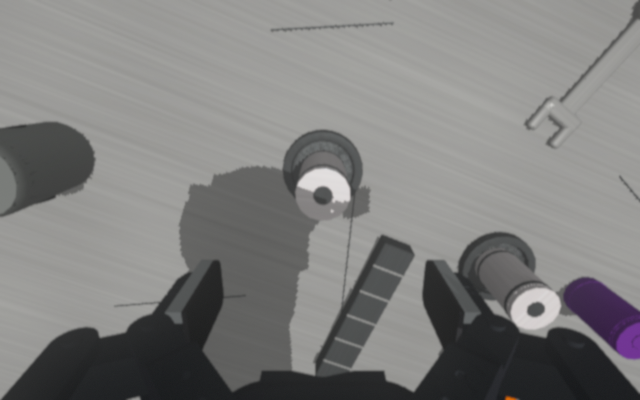

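The left cap centre is at (323,195) with its saucer around (322,168). The right cap is at (536,309) and the purple look-alike at (605,310).

Run:
```python
from h import *
c=np.load("w2.npz")
print(plane(c,323,194.5,.075),plane(c,536,308.5,.075),plane(c,322,168,.011))
y=np.deg2rad(21.65);ee=[.5444,.1619]
d=plane(c,323,194.5,.075)[:2]-ee
print(d@[np.cos(y),np.sin(y)],d@[np.sin(y),-np.cos(y)])
```

```text
[0.54750271 0.16200212 0.075     ] [ 0.5210651  -0.03176326  0.075     ] [0.55059553 0.16413003 0.011     ]
0.0029215077332918537 0.001049783066843779
```

```bash
python3 -m handwheel '[{"tx":0.002,"ty":0,"tz":0.025,"ax":0,"ay":0,"az":0,"jaw":1},{"tx":0,"ty":0,"tz":0.025,"ax":0,"ay":0,"az":0,"jaw":1},{"tx":0,"ty":0,"tz":0.025,"ax":0,"ay":0,"az":0,"jaw":1},{"tx":0,"ty":0,"tz":0.025,"ax":0,"ay":0,"az":0,"jaw":1},{"tx":0,"ty":0,"tz":0.022,"ax":0,"ay":0,"az":0,"jaw":1},{"tx":0,"ty":0,"tz":0.012,"ax":0,"ay":0,"az":0,"jaw":1},{"tx":0,"ty":0,"tz":0.01,"ax":0,"ay":0,"az":0,"jaw":1},{"tx":0,"ty":0,"tz":0,"ax":0,"ay":0,"az":0,"jaw":1},{"tx":0,"ty":0,"tz":0,"ax":0,"ay":0,"az":0,"jaw":1},{"tx":0,"ty":0,"tz":0,"ax":0,"ay":0,"az":0,"jaw":1}]'
```

```text
time: 3.95
ee_pos: [0.5479, 0.1631, 0.028]
tcp_rot: [180.0, -0.1, 21.6]
wrist_force: [-0.1, -0.7, 0.5]
opening: 0.0853
grasp_force: 0.0
```

```bash
python3 -m handwheel '[{"tx":0,"ty":0,"tz":0,"ax":0,"ay":0,"az":0,"jaw":0.4},{"tx":0,"ty":0,"tz":0,"ax":0,"ay":0,"az":0,"jaw":0.2},{"tx":0,"ty":0,"tz":0,"ax":0,"ay":0,"az":0,"jaw":0},{"tx":0,"ty":0,"tz":0,"ax":0,"ay":0,"az":0,"jaw":-0.2},{"tx":0,"ty":0,"tz":0,"ax":0,"ay":0,"az":0,"jaw":-1},{"tx":0,"ty":0,"tz":0,"ax":0,"ay":0,"az":0,"jaw":-1},{"tx":0,"ty":0,"tz":0,"ax":0,"ay":0,"az":0,"jaw":-1},{"tx":0,"ty":0,"tz":0,"ax":0,"ay":0,"az":0,"jaw":-1},{"tx":0,"ty":0,"tz":0,"ax":0,"ay":0,"az":0,"jaw":-1},{"tx":0,"ty":0,"tz":0,"ax":0,"ay":0,"az":0,"jaw":-1}]' 40
```

```text
time: 5.2
ee_pos: [0.5476, 0.1631, 0.0275]
tcp_rot: [-180.0, -0.0, 21.6]
wrist_force: [-3.1, 2.3, 5.1]
opening: 0.0394
grasp_force: 40.8
```

```bash
python3 -m handwheel '[{"tx":0,"ty":0,"tz":-0.01,"ax":0,"ay":0,"az":0,"jaw":-1},{"tx":0,"ty":0,"tz":-0.015,"ax":0,"ay":0,"az":0,"jaw":-1},{"tx":0,"ty":0,"tz":-0.015,"ax":0,"ay":0,"az":0,"jaw":-1},{"tx":0,"ty":0,"tz":-0.015,"ax":0,"ay":0,"az":0,"jaw":-1},{"tx":0,"ty":0,"tz":-0.015,"ax":0,"ay":0,"az":0,"jaw":-1},{"tx":0,"ty":0,"tz":-0.015,"ax":0,"ay":0,"az":0,"jaw":-1},{"tx":0,"ty":0,"tz":-0.01,"ax":0,"ay":0,"az":0,"jaw":-1},{"tx":0,"ty":0,"tz":-0.005,"ax":0,"ay":0,"az":0,"jaw":-1},{"tx":0,"ty":0,"tz":0,"ax":0,"ay":0,"az":0,"jaw":-1},{"tx":0,"ty":0,"tz":0,"ax":0,"ay":0,"az":0,"jaw":-1}]'
for i in 1; do python3 -m handwheel '[{"tx":0,"ty":0,"tz":0,"ax":0,"ay":0,"az":0,"jaw":-1},{"tx":0,"ty":0,"tz":0,"ax":0,"ay":0,"az":0,"jaw":-1},{"tx":0,"ty":0,"tz":0,"ax":0,"ay":0,"az":0,"jaw":-1},{"tx":0,"ty":0,"tz":0,"ax":0,"ay":0,"az":0,"jaw":-1},{"tx":0,"ty":0,"tz":0,"ax":0,"ay":0,"az":0,"jaw":-1},{"tx":0,"ty":0,"tz":0,"ax":0,"ay":0,"az":0,"jaw":-1},{"tx":0,"ty":0,"tz":0,"ax":0,"ay":0,"az":0,"jaw":-1},{"tx":0,"ty":0,"tz":0,"ax":0,"ay":0,"az":0,"jaw":-1},{"tx":0,"ty":0,"tz":0,"ax":0,"ay":0,"az":0,"jaw":-1},{"tx":0,"ty":0,"tz":0,"ax":0,"ay":0,"az":0,"jaw":-1}]'; python3 -c "
from workcell import telemetry,optics
import numpy as np
f=[]
for k in range(6):
    optics.camera('wrist');o=telemetry.get_obs();f.append(o['wrist_force'])
print(np.mean(f,0),np.std(f,0),o['ee_pos'],o['opening'])"; done
```

```text
time: 6.45
ee_pos: [0.5472, 0.1629, 0.1267]
tcp_rot: [-180.0, 0.1, 21.6]
wrist_force: [0.2, -0.9, -5.1]
opening: 0.0395
grasp_force: 41.0
time: 7.7
ee_pos: [0.5475, 0.163, 0.1273]
tcp_rot: [180.0, -0.0, 21.6]
wrist_force: [-0.0, 0.8, -3.4]
opening: 0.0391
grasp_force: 41.0
[-0.09364979 -0.68369655 -4.2495214 ] [0.41818878 0.13871719 0.58338648] [0.54750355 0.16293461 0.12728112] 0.03950711580406718
```

```bash
python3 -m handwheel '[{"tx":0,"ty":0,"tz":0.015,"ax":0,"ay":0,"az":0,"jaw":-1},{"tx":0,"ty":0,"tz":0.02,"ax":0,"ay":0,"az":0,"jaw":-1},{"tx":0,"ty":0,"tz":0.02,"ax":0,"ay":0,"az":0,"jaw":-1},{"tx":0,"ty":0,"tz":0.02,"ax":0,"ay":0,"az":0,"jaw":-1},{"tx":0,"ty":0,"tz":0.012,"ax":0,"ay":0,"az":0,"jaw":-1},{"tx":0,"ty":0,"tz":0.006,"ax":0,"ay":0,"az":0,"jaw":-1},{"tx":0,"ty":0,"tz":0.004,"ax":0,"ay":0,"az":0,"jaw":-1},{"tx":0,"ty":0,"tz":0.002,"ax":0,"ay":0,"az":0,"jaw":-1},{"tx":0,"ty":0,"tz":0,"ax":0,"ay":0,"az":0,"jaw":-1},{"tx":0,"ty":0,"tz":0,"ax":0,"ay":0,"az":0,"jaw":-1}]'
```

```text
time: 9.25
ee_pos: [0.5477, 0.163, 0.0287]
tcp_rot: [180.0, -0.0, 21.6]
wrist_force: [-0.6, -0.3, -3.5]
opening: 0.0394
grasp_force: 40.9
```

```bash
python3 -m handwheel '[{"tx":0,"ty":0,"tz":0.001,"ax":0,"ay":0,"az":0,"jaw":-1},{"tx":0,"ty":0,"tz":0.0005,"ax":0,"ay":0,"az":0,"jaw":-1},{"tx":0,"ty":0,"tz":0,"ax":0,"ay":0,"az":0,"jaw":-1},{"tx":0,"ty":0,"tz":0,"ax":0,"ay":0,"az":0,"jaw":-1},{"tx":0,"ty":0,"tz":0,"ax":0,"ay":0,"az":0,"jaw":-1},{"tx":0,"ty":0,"tz":0,"ax":0,"ay":0,"az":0,"jaw":-1},{"tx":0,"ty":0,"tz":0,"ax":0,"ay":0,"az":0,"jaw":-1},{"tx":0,"ty":0,"tz":0,"ax":0,"ay":0,"az":0,"jaw":-1},{"tx":0,"ty":0,"tz":0,"ax":0,"ay":0,"az":0,"jaw":-1},{"tx":0,"ty":0,"tz":0,"ax":0,"ay":0,"az":0,"jaw":-1}]'
```

```text
time: 10.5
ee_pos: [0.5478, 0.163, 0.0275]
tcp_rot: [180.0, -0.1, 21.6]
wrist_force: [-2.0, -0.5, 5.8]
opening: 0.0394
grasp_force: 41.6
```

Seated: the force now pushes upward. I'll open, then rise.

```bash
python3 -m handwheel '[{"tx":0,"ty":0,"tz":0,"ax":0,"ay":0,"az":0,"jaw":0},{"tx":0,"ty":0,"tz":0,"ax":0,"ay":0,"az":0,"jaw":0.3},{"tx":0,"ty":0,"tz":0,"ax":0,"ay":0,"az":0,"jaw":0.6},{"tx":0,"ty":0,"tz":0,"ax":0,"ay":0,"az":0,"jaw":0.8},{"tx":0,"ty":0,"tz":0,"ax":0,"ay":0,"az":0,"jaw":1},{"tx":0,"ty":0,"tz":0,"ax":0,"ay":0,"az":0,"jaw":1},{"tx":0,"ty":0,"tz":0,"ax":0,"ay":0,"az":0,"jaw":1},{"tx":0,"ty":0,"tz":-0.02,"ax":0,"ay":0,"az":0,"jaw":1},{"tx":0,"ty":0,"tz":-0.04,"ax":0,"ay":0,"az":0,"jaw":1},{"tx":0,"ty":0,"tz":-0.04,"ax":0,"ay":0,"az":0,"jaw":1}]'
python3 - <<'E'
import numpy as np
y=np.deg2rad(21.65);d=np.array([.5200,-.0312])-[.5478,.163]
print(d@[np.cos(y),np.sin(y)],d@[np.sin(y),-np.cos(y)])
E
```

```text
time: 11.75
ee_pos: [0.5473, 0.1629, 0.1277]
tcp_rot: [-180.0, 0.0, 21.6]
wrist_force: [0.8, 0.5, 0.2]
opening: 0.0851
grasp_force: 0.0
-0.09748617721512341 0.1702437230912833
```

```bash
python3 -m handwheel '[{"tx":0,"ty":0,"tz":-0.03,"ax":0,"ay":0,"az":0,"jaw":1},{"tx":-0.0195,"ty":0.034,"tz":0,"ax":0,"ay":0,"az":0,"jaw":1},{"tx":-0.0195,"ty":0.034,"tz":0,"ax":0,"ay":0,"az":0,"jaw":1},{"tx":-0.0195,"ty":0.034,"tz":0,"ax":0,"ay":0,"az":0,"jaw":1},{"tx":-0.0195,"ty":0.034,"tz":0,"ax":0,"ay":0,"az":0,"jaw":1},{"tx":-0.0195,"ty":0.034,"tz":0,"ax":0,"ay":0,"az":0,"jaw":1},{"tx":0,"ty":0,"tz":0,"ax":0,"ay":0,"az":0,"jaw":1},{"tx":0,"ty":0,"tz":0,"ax":0,"ay":0,"az":0,"jaw":1},{"tx":0,"ty":0,"tz":0,"ax":0,"ay":0,"az":0,"jaw":1},{"tx":0,"ty":0,"tz":0,"ax":0,"ay":0,"az":0,"jaw":1}]'
python3 -c "
from h import *
wrist('w3')"
```

```text
time: 13.0
ee_pos: [0.5197, -0.0303, 0.1568]
tcp_rot: [-180.0, 0.0, 21.7]
wrist_force: [0.3, -0.4, -0.0]
opening: 0.0855
grasp_force: 0.0
[ 0.5197 -0.0303  0.1568] [-180.      0.     21.71]
```

View pics/w3.png

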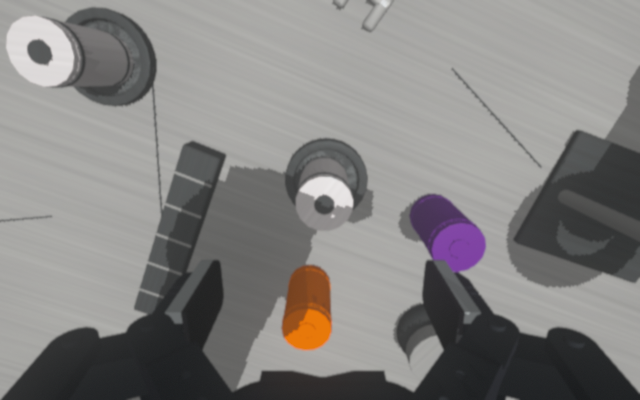

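The left cartridge stands in its saucer, cap at (41,51). The right cap is at (324,204), and the look-alikes at (310,305) and (447,232) are clear of the fingers.

```bash
python3 - <<'E'
from h import *
c=np.load("w3.npz")
for p in((324.5,203.5),(41,51)):
    q=plane(c,*p,.075);d=q[:2]-[.5197,-.0303];y=np.deg2rad(21.7);print(q,d@[np.cos(y),np.sin(y)],d@[np.sin(y),-np.cos(y)])
E
python3 -m handwheel '[{"tx":0,"ty":0.001,"tz":0.025,"ax":0,"ay":0,"az":0,"jaw":1},{"tx":0,"ty":0,"tz":0.025,"ax":0,"ay":0,"az":0,"jaw":1},{"tx":0,"ty":0,"tz":0.02,"ax":0,"ay":0,"az":0,"jaw":1},{"tx":0,"ty":0,"tz":0,"ax":0,"ay":0,"az":0,"jaw":1},{"tx":0,"ty":0,"tz":0.02,"ax":0,"ay":0,"az":0,"jaw":1},{"tx":0,"ty":0,"tz":0.02,"ax":0,"ay":0,"az":0,"jaw":1},{"tx":0,"ty":0,"tz":0.014,"ax":0,"ay":0,"az":0,"jaw":1},{"tx":0,"ty":0,"tz":0.005,"ax":0,"ay":0,"az":0,"jaw":1},{"tx":0,"ty":0,"tz":0,"ax":0,"ay":0,"az":0,"jaw":1},{"tx":0,"ty":0,"tz":0,"ax":0,"ay":0,"az":0,"jaw":1}]'
```

```text
[ 0.52124724 -0.03189525  0.075     ] 0.0008477504628805928 0.0020542891387034965
[0.54834982 0.16132278 0.075     ] 0.09747138197433901 -0.16744978382593267
time: 14.3
ee_pos: [0.5204, -0.032, 0.0286]
tcp_rot: [180.0, -0.1, 21.6]
wrist_force: [-0.2, 0.2, -0.2]
opening: 0.0857
grasp_force: 0.0
```

```bash
python3 -m handwheel '[{"tx":0,"ty":0,"tz":0,"ax":0,"ay":0,"az":0,"jaw":0.4},{"tx":0,"ty":0,"tz":0,"ax":0,"ay":0,"az":0,"jaw":0.2},{"tx":0,"ty":0,"tz":0,"ax":0,"ay":0,"az":0,"jaw":0},{"tx":0,"ty":0,"tz":0,"ax":0,"ay":0,"az":0,"jaw":-0.2},{"tx":0,"ty":0,"tz":0,"ax":0,"ay":0,"az":0,"jaw":-1},{"tx":0,"ty":0,"tz":0,"ax":0,"ay":0,"az":0,"jaw":-1},{"tx":0,"ty":0,"tz":0,"ax":0,"ay":0,"az":0,"jaw":-1},{"tx":0,"ty":0,"tz":0,"ax":0,"ay":0,"az":0,"jaw":-1},{"tx":0,"ty":0,"tz":0,"ax":0,"ay":0,"az":0,"jaw":-1},{"tx":0,"ty":0,"tz":0,"ax":0,"ay":0,"az":0,"jaw":-1}]' 40
```

```text
time: 15.55
ee_pos: [0.5201, -0.032, 0.028]
tcp_rot: [180.0, -0.0, 21.6]
wrist_force: [-0.3, 0.0, 4.9]
opening: 0.0386
grasp_force: 40.8
```

```bash
python3 -m handwheel '[{"tx":0,"ty":0,"tz":-0.01,"ax":0,"ay":0,"az":0,"jaw":-1},{"tx":0,"ty":0,"tz":-0.015,"ax":0,"ay":0,"az":0,"jaw":-1},{"tx":0,"ty":0,"tz":-0.015,"ax":0,"ay":0,"az":0,"jaw":-1},{"tx":0,"ty":0,"tz":-0.015,"ax":0,"ay":0,"az":0,"jaw":-1},{"tx":0,"ty":0,"tz":-0.015,"ax":0,"ay":0,"az":0,"jaw":-1},{"tx":0,"ty":0,"tz":-0.015,"ax":0,"ay":0,"az":0,"jaw":-1},{"tx":0,"ty":0,"tz":-0.01,"ax":0,"ay":0,"az":0,"jaw":-1},{"tx":0,"ty":0,"tz":-0.005,"ax":0,"ay":0,"az":0,"jaw":-1},{"tx":0,"ty":0,"tz":0,"ax":0,"ay":0,"az":0,"jaw":-1},{"tx":0,"ty":0,"tz":0,"ax":0,"ay":0,"az":0,"jaw":-1}]'
python3 -m handwheel '[{"tx":0,"ty":0,"tz":0,"ax":0,"ay":0,"az":0,"jaw":-1},{"tx":0,"ty":0,"tz":0,"ax":0,"ay":0,"az":0,"jaw":-1},{"tx":0,"ty":0,"tz":0,"ax":0,"ay":0,"az":0,"jaw":-1},{"tx":0,"ty":0,"tz":0,"ax":0,"ay":0,"az":0,"jaw":-1},{"tx":0,"ty":0,"tz":0,"ax":0,"ay":0,"az":0,"jaw":-1},{"tx":0,"ty":0,"tz":0,"ax":0,"ay":0,"az":0,"jaw":-1},{"tx":0,"ty":0,"tz":0,"ax":0,"ay":0,"az":0,"jaw":-1},{"tx":0,"ty":0,"tz":0,"ax":0,"ay":0,"az":0,"jaw":-1},{"tx":0,"ty":0,"tz":0,"ax":0,"ay":0,"az":0,"jaw":-1},{"tx":0,"ty":0,"tz":0,"ax":0,"ay":0,"az":0,"jaw":-1}]'; python3 -c "
from workcell import telemetry,optics
import numpy as np
f=[]
for k in range(6):
    optics.camera('wrist');o=telemetry.get_obs();f.append(o['wrist_force'])
print(np.mean(f,0),np.std(f,0),o['ee_pos'],o['opening'])"
```

```text
time: 16.8
ee_pos: [0.5197, -0.0319, 0.1272]
tcp_rot: [-180.0, 0.0, 21.6]
wrist_force: [0.2, -0.8, -2.3]
opening: 0.0388
grasp_force: 40.4
time: 18.05
ee_pos: [0.52, -0.032, 0.1278]
tcp_rot: [-180.0, -0.0, 21.6]
wrist_force: [0.0, 0.4, -3.2]
opening: 0.0385
grasp_force: 40.4
[ 0.28635759  0.10562556 -1.59676068] [0.48564827 0.30706515 0.27536805] [ 0.51997178 -0.03198838  0.12781432] 0.038681669756756645
```

The left one weighs 4.2 N against 1.6 N for the right, so left is heavier. I'll set the right one back down.

```bash
python3 -m handwheel '[{"tx":0,"ty":0,"tz":0.015,"ax":0,"ay":0,"az":0,"jaw":-1},{"tx":0,"ty":0,"tz":0.02,"ax":0,"ay":0,"az":0,"jaw":-1},{"tx":0,"ty":0,"tz":0.02,"ax":0,"ay":0,"az":0,"jaw":-1},{"tx":0,"ty":0,"tz":0.02,"ax":0,"ay":0,"az":0,"jaw":-1},{"tx":0,"ty":0,"tz":0.012,"ax":0,"ay":0,"az":0,"jaw":-1},{"tx":0,"ty":0,"tz":0.006,"ax":0,"ay":0,"az":0,"jaw":-1},{"tx":0,"ty":0,"tz":0.004,"ax":0,"ay":0,"az":0,"jaw":-1},{"tx":0,"ty":0,"tz":0.0025,"ax":0,"ay":0,"az":0,"jaw":-1},{"tx":0,"ty":0,"tz":0,"ax":0,"ay":0,"az":0,"jaw":-1},{"tx":0,"ty":0,"tz":0,"ax":0,"ay":0,"az":0,"jaw":-1}]'
```

```text
time: 19.6
ee_pos: [0.5202, -0.032, 0.0286]
tcp_rot: [180.0, -0.0, 21.6]
wrist_force: [-0.2, -0.4, -2.2]
opening: 0.0384
grasp_force: 40.4
```

```bash
python3 -m handwheel '[{"tx":0,"ty":0,"tz":0.001,"ax":0,"ay":0,"az":0,"jaw":-1},{"tx":0,"ty":0,"tz":0.0002,"ax":0,"ay":0,"az":0,"jaw":-1},{"tx":0,"ty":0,"tz":0,"ax":0,"ay":0,"az":0,"jaw":-1},{"tx":0,"ty":0,"tz":0,"ax":0,"ay":0,"az":0,"jaw":-1},{"tx":0,"ty":0,"tz":0,"ax":0,"ay":0,"az":0,"jaw":-1},{"tx":0,"ty":0,"tz":0,"ax":0,"ay":0,"az":0,"jaw":-1},{"tx":0,"ty":0,"tz":0,"ax":0,"ay":0,"az":0,"jaw":-1},{"tx":0,"ty":0,"tz":0,"ax":0,"ay":0,"az":0,"jaw":-1},{"tx":0,"ty":0,"tz":0,"ax":0,"ay":0,"az":0,"jaw":-1},{"tx":0,"ty":0,"tz":0,"ax":0,"ay":0,"az":0,"jaw":-1}]'
```

```text
time: 20.85
ee_pos: [0.5203, -0.032, 0.028]
tcp_rot: [180.0, -0.1, 21.6]
wrist_force: [-2.1, 0.6, 5.5]
opening: 0.0387
grasp_force: 41.0
```

```bash
python3 -m handwheel '[{"tx":0,"ty":0,"tz":0,"ax":0,"ay":0,"az":0,"jaw":0},{"tx":0,"ty":0,"tz":0,"ax":0,"ay":0,"az":0,"jaw":0.3},{"tx":0,"ty":0,"tz":0,"ax":0,"ay":0,"az":0,"jaw":0.6},{"tx":0,"ty":0,"tz":0,"ax":0,"ay":0,"az":0,"jaw":0.8},{"tx":0,"ty":0,"tz":0,"ax":0,"ay":0,"az":0,"jaw":1},{"tx":0,"ty":0,"tz":0,"ax":0,"ay":0,"az":0,"jaw":1},{"tx":0,"ty":0,"tz":0,"ax":0,"ay":0,"az":0,"jaw":1},{"tx":0,"ty":0,"tz":-0.03,"ax":0,"ay":0,"az":0,"jaw":1},{"tx":0,"ty":0,"tz":-0.05,"ax":0,"ay":0,"az":0,"jaw":1},{"tx":0,"ty":0,"tz":-0.05,"ax":0,"ay":0,"az":0,"jaw":1}]'
python3 -m handwheel '[{"tx":0.0195,"ty":-0.0342,"tz":0,"ax":0,"ay":0,"az":0,"jaw":1},{"tx":0.0195,"ty":-0.0342,"tz":0,"ax":0,"ay":0,"az":0,"jaw":1},{"tx":0.0195,"ty":-0.0342,"tz":0,"ax":0,"ay":0,"az":0,"jaw":1},{"tx":0.0195,"ty":-0.0342,"tz":0,"ax":0,"ay":0,"az":0,"jaw":1},{"tx":0.0195,"ty":-0.0342,"tz":0,"ax":0,"ay":0,"az":0,"jaw":1},{"tx":0,"ty":0,"tz":0,"ax":0,"ay":0,"az":0,"jaw":1},{"tx":0,"ty":0,"tz":0,"ax":0,"ay":0,"az":0,"jaw":1},{"tx":0,"ty":0,"tz":0,"ax":0,"ay":0,"az":0,"jaw":1},{"tx":0,"ty":0,"tz":0,"ax":0,"ay":0,"az":0,"jaw":1},{"tx":0,"ty":0,"tz":0,"ax":0,"ay":0,"az":0,"jaw":1}]'
python3 - <<'E'
from h import *
c=wrist('w4')
h=cv2.cvtColor(c["color"],cv2.COLOR_RGB2HSV)
for r in((285,160,360,240),(490,280,620,370)):
    b=blob(((h[...,2]>185)&(h[...,1]<40)).astype(np.uint8),r);print(b[0],b[1],plane(c,b[1][0]+b[1][2]/2,b[1][1]+b[1][3]/2,.075))
E
```

```text
time: 22.1
ee_pos: [0.5197, -0.0319, 0.1584]
tcp_rot: [-180.0, 0.0, 21.6]
wrist_force: [0.4, -0.8, 0.4]
opening: 0.0853
grasp_force: 0.0
time: 23.35
ee_pos: [0.5476, 0.1624, 0.1572]
tcp_rot: [180.0, -0.0, 21.6]
wrist_force: [-0.2, -0.4, -0.1]
opening: 0.0855
grasp_force: 0.0
[0.5476 0.1624 0.1572] [ 1.80e+02 -1.00e-02  2.16e+01]
[327.1005848  190.30994152] [299 177  51  30 855] [0.55664599 0.16377669 0.075     ]
[543.54939516 316.28225806] [519 301  51  35 992] [ 0.52410697 -0.03077703  0.075     ]
```

```bash
python3 -m handwheel '[{"tx":0,"ty":-0.0005,"tz":0.025,"ax":0,"ay":0,"az":0,"jaw":1},{"tx":0,"ty":0,"tz":0.025,"ax":0,"ay":0,"az":0,"jaw":1},{"tx":0,"ty":0,"tz":0.02,"ax":0,"ay":0,"az":0,"jaw":1},{"tx":0,"ty":0,"tz":0.02,"ax":0,"ay":0,"az":0,"jaw":1},{"tx":0,"ty":0,"tz":0.02,"ax":0,"ay":0,"az":0,"jaw":1},{"tx":0,"ty":0,"tz":0.012,"ax":0,"ay":0,"az":0,"jaw":1},{"tx":0,"ty":0,"tz":0.007,"ax":0,"ay":0,"az":0,"jaw":1},{"tx":0,"ty":0,"tz":0,"ax":0,"ay":0,"az":0,"jaw":1},{"tx":0,"ty":0,"tz":0,"ax":0,"ay":0,"az":0,"jaw":1},{"tx":0,"ty":0,"tz":0,"ax":0,"ay":0,"az":0,"jaw":1}]'
python3 -m handwheel '[{"tx":0,"ty":0,"tz":0,"ax":0,"ay":0,"az":0,"jaw":0.4},{"tx":0,"ty":0,"tz":0,"ax":0,"ay":0,"az":0,"jaw":0.2},{"tx":0,"ty":0,"tz":0,"ax":0,"ay":0,"az":0,"jaw":0},{"tx":0,"ty":0,"tz":0,"ax":0,"ay":0,"az":0,"jaw":-0.2},{"tx":0,"ty":0,"tz":0,"ax":0,"ay":0,"az":0,"jaw":-1},{"tx":0,"ty":0,"tz":0,"ax":0,"ay":0,"az":0,"jaw":-1},{"tx":0,"ty":0,"tz":0,"ax":0,"ay":0,"az":0,"jaw":-1},{"tx":0,"ty":0,"tz":0,"ax":0,"ay":0,"az":0,"jaw":-1},{"tx":0,"ty":0,"tz":0,"ax":0,"ay":0,"az":0,"jaw":-1},{"tx":0,"ty":0,"tz":0,"ax":0,"ay":0,"az":0,"jaw":-1}]' 50
```

```text
time: 24.65
ee_pos: [0.5477, 0.1635, 0.0287]
tcp_rot: [180.0, -0.1, 21.6]
wrist_force: [0.7, 0.2, 0.5]
opening: 0.0852
grasp_force: 0.0
time: 25.9
ee_pos: [0.5475, 0.1634, 0.0284]
tcp_rot: [180.0, -0.0, 21.6]
wrist_force: [-1.1, -1.2, 4.9]
opening: 0.0395
grasp_force: 50.8
```

Run:
```python
from h import *
# rim ellipse -> plane points -> circle fit for the funnel mouth, both fixed views
for n,r in(("scene",(190,215,258,275)),("side",(326,100,382,138))):
    c=np.load(n+"0.npz");h=cv2.cvtColor(c["color"],cv2.COLOR_RGB2HSV)
    m=((h[...,0]>=10)&(h[...,0]<=28)&(h[...,1]>110)&(h[...,2]>40)).astype(np.uint8)
    _,s,k=blob(m,r);P=[]
    for u in range(s[0],s[0]+s[2]):           # upper outline = back rim, outer edge
        v=np.flatnonzero(k[:,u])
        if len(v):P.append(plane(c,u+.5,v[0],.19)[:2])
    P=np.array(P);
    for _ in range(3):
        A=np.c_[2*P,np.ones(len(P))];x=np.linalg.lstsq(A,(P**2).sum(1),rcond=None)[0];R=np.sqrt(x[2]+x[0]**2+x[1]**2)
        e=abs(np.hypot(*(P-x[:2]).T)-R);P=P[e<max(.002,2*np.median(e))]
    print(n,s,x[:2],R,len(P),e.mean())
```

```text
scene [ 196  226   55   49 1892] [ 0.58920772 -0.28222254] 0.057661089390466325 46 0.0006947077432547345
side [ 326  103   50   35 1280] [ 0.57754602 -0.26830852] 0.06535021302296079 39 0.0012537051767226588
```

```bash
python3 -m handwheel '[{"tx":0,"ty":0,"tz":-0.012,"ax":0,"ay":0,"az":0,"jaw":-1},{"tx":0,"ty":0,"tz":-0.022,"ax":0,"ay":0,"az":0,"jaw":-1},{"tx":0,"ty":0,"tz":-0.03,"ax":0,"ay":0,"az":0,"jaw":-1},{"tx":0,"ty":0,"tz":-0.03,"ax":0,"ay":0,"az":0,"jaw":-1},{"tx":0,"ty":0,"tz":-0.03,"ax":0,"ay":0,"az":0,"jaw":-1},{"tx":0,"ty":0,"tz":-0.03,"ax":0,"ay":0,"az":0,"jaw":-1},{"tx":0,"ty":0,"tz":-0.03,"ax":0,"ay":0,"az":0,"jaw":-1},{"tx":0,"ty":0,"tz":-0.03,"ax":0,"ay":0,"az":0,"jaw":-1},{"tx":0,"ty":0,"tz":-0.028,"ax":0,"ay":0,"az":0,"jaw":-1},{"tx":0,"ty":0,"tz":-0.015,"ax":0,"ay":0,"az":0,"jaw":-1}]'
python3 -m handwheel '[{"tx":-0.006,"ty":0.0105,"tz":0,"ax":0,"ay":0,"az":0,"jaw":-1},{"tx":-0.0124,"ty":0.0215,"tz":0,"ax":0,"ay":0,"az":0,"jaw":-1},{"tx":-0.0124,"ty":0.0215,"tz":0,"ax":0,"ay":0,"az":0,"jaw":-1},{"tx":-0.0124,"ty":0.0215,"tz":0,"ax":0,"ay":0,"az":0,"jaw":-1},{"tx":-0.0124,"ty":0.0215,"tz":0,"ax":0,"ay":0,"az":0,"jaw":-1},{"tx":-0.0124,"ty":0.0215,"tz":0,"ax":0,"ay":0,"az":0,"jaw":-1},{"tx":-0.0124,"ty":0.0215,"tz":0,"ax":0,"ay":0,"az":0,"jaw":-1},{"tx":-0.0124,"ty":0.0215,"tz":0,"ax":0,"ay":0,"az":0,"jaw":-1},{"tx":-0.0124,"ty":0.0215,"tz":0,"ax":0,"ay":0,"az":0,"jaw":-1},{"tx":-0.0124,"ty":0.0215,"tz":0,"ax":0,"ay":0,"az":0,"jaw":-1}]'
python3 -m handwheel '[{"tx":-0.0124,"ty":0.0215,"tz":0,"ax":0,"ay":0,"az":0,"jaw":-1},{"tx":-0.0124,"ty":0.0215,"tz":0,"ax":0,"ay":0,"az":0,"jaw":-1},{"tx":-0.0124,"ty":0.0215,"tz":0,"ax":0,"ay":0,"az":0,"jaw":-1},{"tx":-0.0124,"ty":0.0215,"tz":0,"ax":0,"ay":0,"az":0,"jaw":-1},{"tx":-0.0124,"ty":0.0215,"tz":0,"ax":0,"ay":0,"az":0,"jaw":-1},{"tx":-0.0124,"ty":0.0215,"tz":0,"ax":0,"ay":0,"az":0,"jaw":-1},{"tx":-0.006,"ty":0.0105,"tz":0,"ax":0,"ay":0,"az":0,"jaw":-1},{"tx":0,"ty":0,"tz":0,"ax":0,"ay":0,"az":0,"jaw":-1},{"tx":0,"ty":0,"tz":0,"ax":0,"ay":0,"az":0,"jaw":-1},{"tx":0,"ty":0,"tz":0,"ax":0,"ay":0,"az":0,"jaw":-1}]'
python3 -c "
from h import *
wrist('w5')"
```

```text
time: 27.15
ee_pos: [0.5473, 0.1635, 0.2866]
tcp_rot: [-180.0, -0.1, 21.7]
wrist_force: [0.3, 0.7, -4.9]
opening: 0.0393
grasp_force: 51.0
time: 28.4
ee_pos: [0.5123, -0.0709, 0.2839]
tcp_rot: [-180.0, 0.1, 21.6]
wrist_force: [0.7, 0.0, -4.0]
opening: 0.0395
grasp_force: 51.1
time: 29.65
ee_pos: [0.4901, -0.2282, 0.2851]
tcp_rot: [-180.0, -0.0, 21.7]
wrist_force: [-0.0, 0.7, -3.3]
opening: 0.0394
grasp_force: 51.5
[ 0.4901 -0.2282  0.2851] [-1.80e+02 -1.00e-02  2.17e+01]
```

View pics/w5.png

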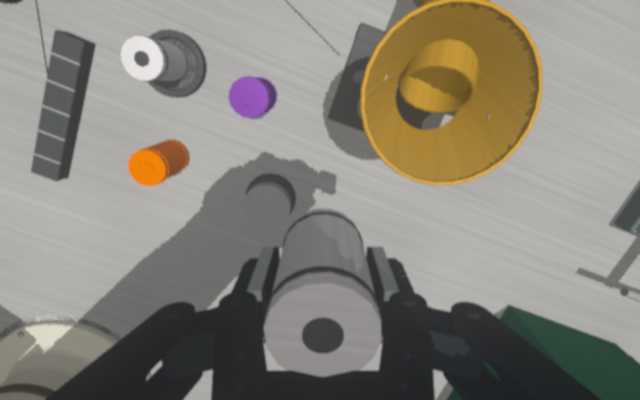

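The held cartridge is upright at (323,300). The funnel rim spans x 361–542 and y 0–185, and the right cartridge stands in its saucer at (142,58).

Run:
```python
from h import *
c=np.load("w5.npz");h=cv2.cvtColor(c["color"],cv2.COLOR_RGB2HSV)
m=((h[...,0]>=10)&(h[...,0]<=28)&(h[...,1]>110)&(h[...,2]>60)).astype(np.uint8)
_,s,k=blob(m,(345,0,560,200));q=cv2.findContours(k.astype(np.uint8),cv2.RETR_EXTERNAL,cv2.CHAIN_APPROX_NONE)[0][0][:,0]
q=q[q[:,1]>12];q=cv2.convexHull(q)[:,0];P=np.array([plane(c,u,v,.19)[:2] for u,v in q])
A=np.c_[2*P,np.ones(len(P))];x=np.linalg.lstsq(A,(P**2).sum(1),rcond=None)[0];R=np.sqrt(x[2]+x[0]**2+x[1]**2)
e=abs(np.hypot(*(P-x[:2]).T)-R);print(s,x[:2],R,len(P),e.mean())
d=x[:2]-[.4901,-.2282];y=np.deg2rad(21.65);print(d@[np.cos(y),np.sin(y)],d@[np.sin(y),-np.cos(y)])
```

```text
[  360     0   182   185 25714] [ 0.5862257  -0.28111975] 0.05937405203028413 45 0.00014498138676523654
0.0698205111858862 0.0846507315670522
```

```bash
python3 -m handwheel '[{"tx":0.007,"ty":0.0085,"tz":0,"ax":0,"ay":0,"az":0,"jaw":-1},{"tx":0.0126,"ty":0.015,"tz":0,"ax":0,"ay":0,"az":0,"jaw":-1},{"tx":0.0126,"ty":0.0153,"tz":0,"ax":0,"ay":0,"az":0,"jaw":-1},{"tx":0.0126,"ty":0.0153,"tz":0,"ax":0,"ay":0,"az":0,"jaw":-1},{"tx":0.0126,"ty":0.0153,"tz":0,"ax":0,"ay":0,"az":0,"jaw":-1},{"tx":0.0126,"ty":0.0153,"tz":0,"ax":0,"ay":0,"az":0,"jaw":-1},{"tx":0,"ty":0,"tz":0.01,"ax":0,"ay":0,"az":0,"jaw":-1},{"tx":0,"ty":0,"tz":0.015,"ax":0,"ay":0,"az":0,"jaw":-1},{"tx":0,"ty":0,"tz":0.01,"ax":0,"ay":0,"az":0,"jaw":-1},{"tx":0,"ty":0,"tz":0,"ax":0,"ay":0,"az":0,"jaw":-1}]'
python3 -m handwheel '[{"tx":0,"ty":0,"tz":0,"ax":0,"ay":0,"az":0,"jaw":-1},{"tx":0,"ty":0,"tz":0,"ax":0,"ay":0,"az":0,"jaw":-1},{"tx":0,"ty":0,"tz":0,"ax":0,"ay":0,"az":0,"jaw":-1},{"tx":0,"ty":0,"tz":0,"ax":0,"ay":0,"az":0,"jaw":-1},{"tx":0,"ty":0,"tz":0,"ax":0,"ay":0,"az":0,"jaw":-1},{"tx":0,"ty":0,"tz":0,"ax":0,"ay":0,"az":0,"jaw":-1},{"tx":0,"ty":0,"tz":0,"ax":0,"ay":0,"az":0,"jaw":-1},{"tx":0,"ty":0,"tz":0,"ax":0,"ay":0,"az":0,"jaw":-1},{"tx":0,"ty":0,"tz":0,"ax":0,"ay":0,"az":0,"jaw":-1},{"tx":0,"ty":0,"tz":0,"ax":0,"ay":0,"az":0,"jaw":-1}]'
python3 - <<'E'
from workcell import optics
import cv2
a=cv2.resize(optics.camera("side")["color"][50:320,240:460],(489,600));cv2.imwrite("pics/fin.png",a[:,:,::-1])
E
```

```text
time: 30.95
ee_pos: [0.5857, -0.2814, 0.2492]
tcp_rot: [-179.9, 0.1, 21.7]
wrist_force: [0.1, -0.2, -4.2]
opening: 0.039
grasp_force: 51.6
time: 32.2
ee_pos: [0.5863, -0.2818, 0.2501]
tcp_rot: [-180.0, 0.0, 21.6]
wrist_force: [-0.6, 1.1, -4.2]
opening: 0.0393
grasp_force: 51.6
```

View pics/fin.png

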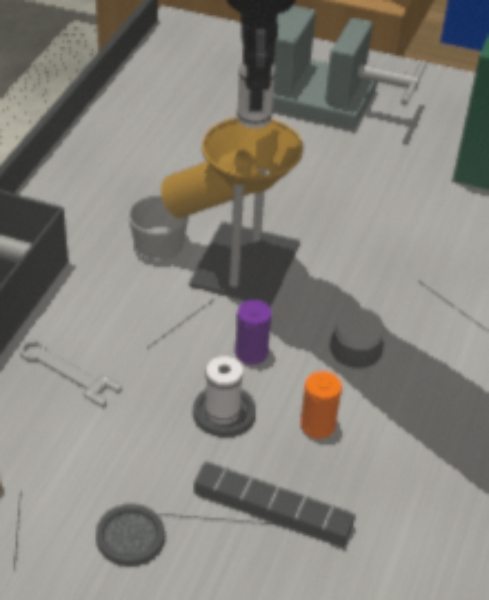

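The cartridge hangs upright above the funnel mouth at (255,100). The right one stands in its saucer at (223,400), the left saucer at (130,533) is empty, and the rest of the visible bench looks unmoved.

```bash
python3 -c "
from workcell import workorder
print(workorder.job_done())"
```

```text
the job is handed in; nothing more can be done
None
```

The job is handed in: the left cartridge weighed more (about 4.2 N against 1.6 N) and is held upright about 36 mm above the middle of the funnel mouth, with the right one back standing in its own saucer.

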